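# Open the tub of grinding balls and load the mill carrier

## Robot

A 6-joint arm with a two-finger parallel gripper is mounted at the origin on the work surface. World frame = base frame: x ahead of the robot, y to its left, z up, the work surface at z = 0. Lengths are in m, angles in rad, forces in N, time in s.
With the tool pointing down it reaches from about 0.35 to 1 m from the base axis. Payload 7.1 kg.
Tool frame: the origin (TCP) lies between the finger pads; the fingertips stand 22 mm ahead of it and the grasp point (between the pads) lies 3 mm ahead of it; z points along the fingers, y is the line along which they close (so a half turn about z gives the same grasp; the last joint's range is limited). The gripper opens to 85 mm and grips with 20 to 120 N. Pads are 22 mm wide; open, the fingers measure 114 mm over their backs; the gripper's body (76 mm by 85 mm) begins 54 mm behind the grasp point. The pads swing forward as they close: fully open they stand 13 mm farther back than shut.
Start: joints at [-1.234, 0.423, 1.63, -0, 1.089, -0.019], TCP at [0.218, -0.586, 0.253] pointing down, gripper open.
Joint ranges: [-3, 3], [-0.9, 2.11], [0.09, 2.58], [-1.31, 4.45], [0.11, 2.69], [-2.54, 2.54]. Speed limits (rad/s): [2.39, 2.39, 3.01, 3.14, 3.14, 3.14].

## Interface

Orientations are given as a rotation vector (axis times angle).
In Python, from rig import manip gives the robot as it stands. The module is installed in compiled form; this text tells all that it offers. Calls block until the motion is done:
- manip.move_to(position, orientation): joint-space move of the TCP to a pose.
- manip.servo_line(position, orientation=None, rate=0.15): straight line of the TCP; orientation=None keeps the orientation; rate is the mean speed in m/s.
- manip.set_joints(angles): joint-space move.
- manip.command_gripper(opening, f_grip=None): finger opening in m; f_grip is the grip in N (None keeps the last); returns when the fingers have stopped.
- manip.hold(seconds).
- manip.solve_ik(position, orientation): joint angles nearest the present ones, or None.
- manip.camera(name): name is "scene" or "side" or "wrist"; returns a dict with "image" (400x640x3 uint8, red, green, blue), "fx", "fy", "cx", "cy" (pixels), "k1" (the pictures are not rectified: a ray, as slopes to the right and down, at radius r is drawn at 1 + k1 r^2 times it, then the intrinsics apply), "cam_to_world" (4x4, takes a point from camera to world coordinates); the wrist camera has in their place "mount" (4x4, takes a point from camera to tool coordinates, whose origin is the TCP and whose axes are the flange's). Camera axes: x right, y down, z forward; pixel columns grow to the right and rows downward; lengths in m; the calibration is good to about 2 mm. A picture is of the moment at which its call begins: read the wrist's pose just before it. There is no depth.
A pose or a line that the arm cannot do raises manip.IKError and nothing moves.
- manip.sign_off(): hands the job in; it is judged then, once.
Readings, each from a call of its own:
- manip.get_time(): time.
- manip.get_joint_positions(): joint angles.
- manip.get_joint_vel(): joint speeds.
- manip.get_tau(): joint torques, N m.
- manip.get_position(): TCP position.
- manip.get_ee_rot(): TCP orientation.
- manip.get_contact_force(): force on the tool from outside, world axes, zero at the start.
- manip.get_torque(): the same for the moment, N m.
- manip.get_width(): finger opening in m.
- manip.get_grip_force(): force on a finger pad.
Only numpy, scipy, OpenCV 4.12 (cv2) and the standard library are available. Lean on these libraries where they do the work, as an engineer would, in place of code of your own. Each camera call takes 0.05 s, during which the arm holds its last target. There are 200 camera calls.

## Task

Take the lid off the ball tub: raise it by its orange fin so that it tips up on the opposite edge, draw its tongue out from under the blue keeper, and lay it flat, fin up, in the middle of the green mat. Then put the two steel balls from the tub into the two empty wells of the blue carrier, one per well. Set everything down gently rather than dropping it, and leave the balls already in the carrier and the other things on the bench where they are.

Things in the scene. Friction and masses are not known exactly. Their poses are not given: they have to be found in the camera images.
- tub: Grey open tub, fixed: 150 (x) x 110 (y) mm outside, walls 5 mm, rim 54 mm above the bench. Inside, a black floor 20 mm above the bench with two 24 mm round pockets at x = +32 and -32 mm, y = 0, a ball in each. Origin: centre of the underside; z up; x points to the lid's fin end, the keeper is at the -x end.
- tub_keeper (a point): Fixed tub point x = -79, y = 0, z = 54 mm, at the keeper: a blue bar at x = -84 to -94, z = 66 to 71 mm, on posts at y = +-24 to +-32 mm. The lid's tongue lies under it (7 mm play), so the lid cannot go straight up: tip its fin end up 0.2 rad or more about the rim edge x = -75, z = 54 mm, draw it 15 mm or more to +x, then lift.
- lid: White loose lid, 140 g. Plate 158 (x) x 114 (y) mm, z = 6 to 11 mm; below it a plug 134 x 94 x 6 mm, inside the rim with 3 mm play; a tongue 40 mm wide, 5 thick, reaches x = -94 mm; the fin is at the +x end. Origin: centre of the plug's underside (48 mm above the bench on the tub, 4 mm flat on the mat). Axes as the tub's when seated.
- lid_fin (a point): Grip point on the lid's orange upright fin, at x = 60, y = 0, z = 33 mm of the lid (22 mm above the plate's top). The fin is 10 mm thick along y, 30 mm long along x (45 to 75 mm), and rises 28 mm above the plate: pinch it along the lid's y from above.
- lid_tongue (a point): Point under the lid's plate at its keeper end, x = -79, y = 0, z = 6 mm of the lid; 0 to 3 mm from tub_keeper when the lid is seated.
- ball_a_center (a point): polished steel ball, 30 mm diameter, 110 g; this point is its centre. At the start in the tub pocket at x = +32 mm, centre 29 mm above the bench (9 mm above the black floor).
- ball_b_center (a point): polished steel ball, 30 mm diameter, 110 g; this point is its centre. At the start in the tub pocket at x = -32 mm, centre 29 mm above the bench.
- carrier: Blue square block, fixed, 130 x 130 x 30 mm, with four round wells 24 mm wide in its top, 64 mm apart in a square; a ball sits on a well's edge with its centre 9 mm above the carrier's top (39 mm above the bench). It may stand at any yaw. Origin: centre of the underside; z up.
- carrier_hole0 (a point): Empty well: centre of its mouth, in the carrier's top face, at x = 32, y = 32 mm of the carrier.
- carrier_hole1 (a point): Empty well: centre of its mouth, at x = 32, y = -32 mm of the carrier.
- ball_c_center (a point): polished steel ball, 30 mm diameter, 110 g; this point is its centre. It is already in the carrier's well at x = -32, y = 32 mm: leave it.
- ball_d_center (a point): polished steel ball, 30 mm diameter, 110 g; this point is its centre. It is already in the carrier's well at x = -32, y = -32 mm: leave it.
- mat: Green mat for the lid, fixed, 190 (x) x 150 (y) x 4 mm. Origin: centre of the underside, on the bench.
- reagent: Bystander: amber bottle, 60 mm wide, 130 mm high, origin at the underside.
- jar: Bystander: clear jar, 56 mm wide, 65 mm high, origin at the underside.
- beaker: Bystander: glass beaker, 68 mm wide, 85 mm high, origin at the underside.
- dish: Bystander: closed round culture dish, 90 mm wide, 16 mm high, origin at the underside.
- spatula: Bystander: spatula lying on the bench, 170 mm long.
- slide_box: Bystander: yellow box, 60 x 90 x 35 mm, origin at the underside.
- ball_a: The same ball as ball_a_center (listed for its speed); its axes mean nothing.
- ball_b: The same ball as ball_b_center (listed for its speed); its axes mean nothing.
Mind the look-alikes: they are no part of the job. Of the things that look like the mat, take the one that is farthest to the robot's right at the start.

How it is judged:
By the outcome, as a careful person would: the job done as asked, in the order asked, and still so for the second after the job is handed in, with the robot touching nothing.
It also fails if it takes over 72 s, if anything falls off the work surface, if the arm or the gripper's body presses on something with over 40 N, if the wrist force passes 120 N, or if a joint passes its speed limit or range.

## Working session

There is one attempt and no reset: what is moved stays moved. The work goes in short steps, each a Python script; the robot and the scene stay as the last script left them, time stands still between calls to the robot, and variables do not carry over. Pictures are saved under pics/ and viewed, at most 10 in all, crops included, and the job is handed in when it is done.

```bash
mkdir -p pics; cat > h.py <<'E'
import numpy as np, cv2
from rig import manip as m
from scipy.spatial.transform import Rotation as R
def shot(name):
    p=m.get_position(); r=m.get_ee_rot()
    c=m.camera(name)
    if name=="wrist":
        T=np.eye(4); T[:3,:3]=R.from_rotvec(r).as_matrix(); T[:3,3]=p
        c["cam_to_world"]=T@np.array(c["mount"])
    return c
def save(c,f): cv2.imwrite(f,c["image"][:,:,::-1])
def rays(c,uv):
    K=np.array([[c["fx"],0,c["cx"]],[0,c["fy"],c["cy"]],[0,0,1.]])
    n=cv2.undistortPoints(np.array(uv,float).reshape(-1,1,2),K,np.array([c["k1"],0,0,0.])).reshape(-1,2)
    T=np.array(c["cam_to_world"]); d=np.c_[n,np.ones(len(n))]@T[:3,:3].T
    return T[:3,3],d
def onplane(c,uv,z):
    o,d=rays(c,uv); return o+d*((z-o[2])/d[:,2])[:,None]
def project(c,P):
    T=np.linalg.inv(np.array(c["cam_to_world"])); q=np.atleast_2d(P)@T[:3,:3].T+T[:3,3]
    n=q[:,:2]/q[:,2:]; n=n*(1+c["k1"]*(n**2).sum(1,keepdims=True))
    return n*[c["fx"],c["fy"]]+[c["cx"],c["cy"]]
E
python3 - <<'E'
from h import *
print(m.get_time(),m.get_ee_rot())
for n in ["scene","side","wrist"]:
    c=shot(n); save(c,f"pics/{n}0.png"); print(n,c["fx"],c["k1"],np.round(c["cam_to_world"],3).tolist())
    np.save(f"pics/{n}0.npy",c,allow_pickle=True)
print(np.round(c["mount"],3).tolist())
E
```

```text
0.0 [-3.09044452e+00 -5.55676963e-01  4.66207599e-04]
scene 442.24886202093325 -0.04732711890669355 [[-0.698, 0.512, -0.501, 1.192], [0.716, 0.485, -0.502, 0.617], [-0.014, -0.709, -0.705, 0.986], [0.0, 0.0, 0.0, 1.0]]
side 363.1014628140575 -0.06141727006639275 [[-0.917, -0.239, 0.319, 0.175], [-0.398, 0.561, -0.726, 0.744], [-0.006, -0.793, -0.609, 0.716], [0.0, 0.0, 0.0, 1.0]]
wrist 331.24975344622993 0.01605487153967203 [[0.347, -0.899, -0.267, 0.287], [-0.938, -0.333, -0.098, -0.56], [-0.001, 0.284, -0.959, 0.371], [0.0, 0.0, 0.0, 1.0]]
[[-0.001, -0.959, -0.284, 0.074], [1.0, -0.002, 0.0, 0.0], [-0.001, -0.284, 0.959, -0.119], [0.0, 0.0, 0.0, 1.0]]
```

View pics/scene0.png

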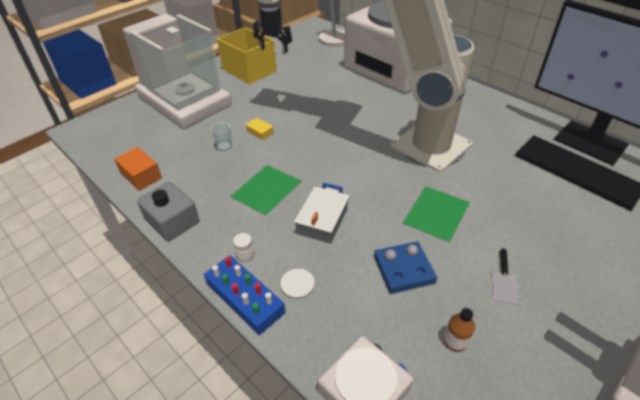

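View pics/side0.png

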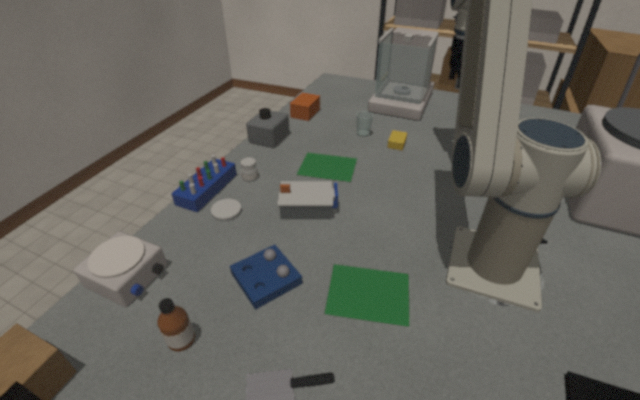

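Scene view: the tub with its white lid is at (322,213) with the orange fin at (314,218), and the keeper is at (332,188). The carrier is at (405,266), with steel balls at (390,255) and (412,250) and dark empty wells at (398,276) and (421,270).
Look-alikes:
- **Mats:** green at scene (266,189) and (437,212); in the side view (327,166) and (368,294). The robot's right is -y, so I expect (266,189) and will check its y.
- **Carrier:** the blue tube rack at (245,292) is not it.
- **Fin:** the orange box at (138,168) is not it.

```bash
cat > meas.py <<'E'
from h import *
def mask(c,k):
    hsv=cv2.cvtColor(c["image"],cv2.COLOR_RGB2HSV); h,s,v=cv2.split(hsv)
    if k=="green": M=(h>50)&(h<80)&(s>120)&(v>50)
    if k=="blue": M=(h>100)&(h<118)&(s>130)&(v>40)
    if k=="orange": M=(h<14)&(s>130)&(v>80)
    if k=="white": M=(s<45)&(v>150)
    return M.astype(np.uint8)*255
def blobs(c,k,amin):
    M=mask(c,k); M=cv2.morphologyEx(M,cv2.MORPH_OPEN,np.ones((3,3),np.uint8)) if amin>100 else M
    cs,_=cv2.findContours(M,cv2.RETR_EXTERNAL,cv2.CHAIN_APPROX_NONE)
    return [q for q in cs if cv2.contourArea(q)>amin]
def rect(c,q,z):
    P=onplane(c,q.reshape(-1,2),z)[:,:2]
    return cv2.minAreaRect((P*1000).astype(np.float32))
E
python3 - <<'E'
from meas import *
for n in ["scene","side"]:
    c=np.load(f"pics/{n}0.npy",allow_pickle=True).item()
    for k,z,a in [("green",.004,400),("blue",.03,400),("orange",.07,15),("white",.059,300)]:
        for q in blobs(c,k,a):
            (x,y),(w,h),t=rect(c,q,z); u=q.reshape(-1,2).mean(0)
            if x<1200 and -900<y<900: print(n,k,u.round(),"xy %.0f %.0f size %.0f %.0f ang %.1f"%(x,y,w,h,t))
E
```

```text
scene green [437. 213.] xy 278 207 size 182 143 ang 13.1
scene green [266. 189.] xy 570 -257 size 181 142 ang 10.1
scene blue [244. 290.] xy 880 20 size 240 98 ang 89.5
scene blue [403. 266.] xy 530 268 size 137 130 ang 58.4
scene orange [461. 327.] xy 609 482 size 56 54 ang 17.8
scene orange [314. 218.] xy 597 -3 size 39 9 ang 44.7
scene orange [138. 168.] xy 832 -580 size 205 105 ang 88.8
scene white [614. 275.] xy 210 690 size 126 80 ang 31.4
scene white [584. 219.] xy 64 555 size 119 178 ang 14.1
scene white [526. 129.] xy -243 226 size 120 149 ang 59.0
scene white [101. 130.] xy 830 -897 size 246 255 ang 67.1
scene white [368. 251.] xy 499 -41 size 1271 1395 ang 70.3
scene white [334.  91.] xy 33 -457 size 402 709 ang 17.0
scene white [371.  23.] xy -566 -780 size 375 167 ang 63.7
scene white [452.  43.] xy -734 -362 size 934 121 ang 39.6
side green [369. 295.] xy 275 208 size 183 142 ang 13.0
side green [328. 167.] xy 566 -255 size 178 131 ang 9.1
side blue [265. 278.] xy 498 283 size 103 101 ang 23.4
side orange [170. 322.] xy 609 487 size 51 44 ang 30.5
side orange [285. 188.] xy 603 -5 size 21 31 ang 26.9
side orange [303. 106.] xy 804 -557 size 108 255 ang 11.7
side white [110. 257.] xy 872 392 size 132 137 ang 9.8
side white [306. 194.] xy 541 -24 size 153 92 ang 23.1
```

The right mat is the one at (0.57,-0.256), confirmed by both cameras. Next, close looks with the wrist camera.

```bash
cat >> h.py <<'E'
def down(psi,tip=0.):
    # tool x along lid x (yaw psi, x-axis raised by tip), z down
    return (R.from_euler('z',psi)*R.from_euler('y',-tip)*R.from_euler('x',np.pi)).as_rotvec()
E
python3 - <<'E'
from meas import *
for p in (.38,.38+np.pi): 
    print(m.solve_ik([.54,-.02,.30],down(p)),m.solve_ik([.52,.27,.30],down(p)),m.solve_ik([.57,-.256,.2],down(p-.2)))
m.move_to([.52,.25,.28],down(.38)); print(m.get_time())
c=shot("wrist"); save(c,"pics/w_car.png"); np.save("pics/w_car.npy",c,allow_pickle=True)
m.move_to([.54,-.02,.28],down(.38)); print(m.get_time())
c=shot("wrist"); save(c,"pics/w_tub.png"); np.save("pics/w_tub.npy",c,allow_pickle=True)
E
```

```text
[-5.90438342e-02  2.45052206e-01  1.77320925e+00 -4.44089210e-16
  1.12333119e+00  1.13175249e+00] [ 4.58602196e-01  3.15591458e-01  1.67569801e+00 -4.44089210e-16
  1.15030318e+00  1.64939852e+00] [-4.41169972e-01  4.84993872e-01  1.66855813e+00 -4.44089210e-16
  9.88040648e-01  9.49626355e-01]
[-0.05904383  0.24505221  1.77320925  0.          1.12333119 -2.00984016] [ 0.4586022   0.31559146  1.67569801  0.          1.15030318 -1.49219413] [-0.44116997  0.48499387  1.66855813  0.          0.98804065 -2.1919663 ]
3.2667
4.3667
```

View pics/w_tub.png

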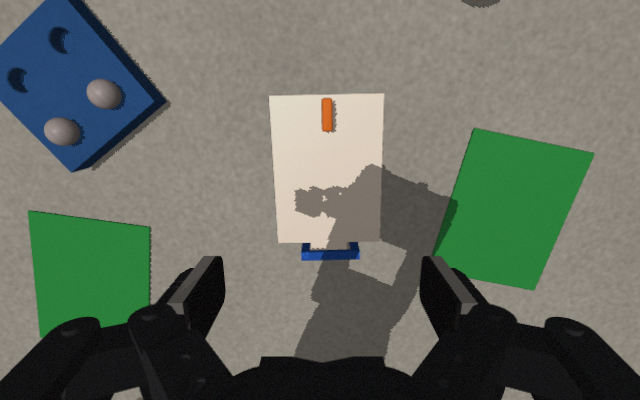

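View pics/w_car.png

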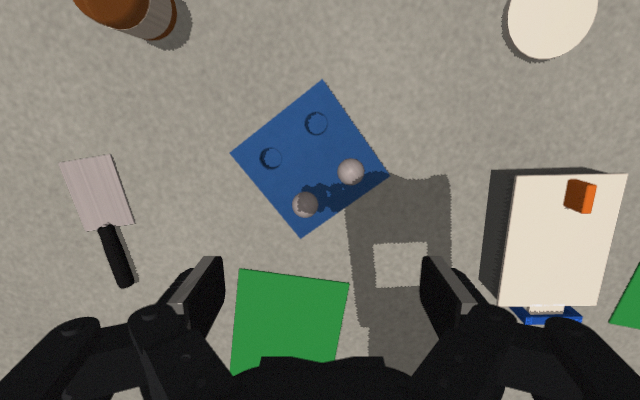

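Wrist view of the tub: lid corners at about (269,96), (384,94), (380,241) and (278,243), orange fin at (327,115) and keeper at (330,254). The chosen right mat is at (515,208). This crop also confirms the choices. Carrier view: empty wells at (270,158) and (317,123), balls at (305,204) and (351,171).

```bash
python3 - <<'E'
from meas import *
c=np.load("pics/w_tub.npy",allow_pickle=True).item()
g=cv2.cvtColor(c["image"],cv2.COLOR_RGB2GRAY)
k=np.array([[269,96],[384,94],[380,241],[278,243]],np.float32).reshape(-1,1,2)
k=cv2.cornerSubPix(g,k,(5,5),(-1,-1),(3,40,.01)).reshape(-1,2); P=onplane(c,k,.059)[:,:2]
print(k.round(1).tolist(),P.round(4).tolist(),[np.linalg.norm(P[i]-P[(i+1)%4]).round(4) for i in range(4)])
d=P[0]+P[1]-P[2]-P[3]; print("lid c",P.mean(0),"yaw",np.arctan2(d[1],d[0]))
for q in blobs(c,"orange",30): 
    print("fin",rect(c,q,.087),"expected", P.mean(0)+.06*d/np.linalg.norm(d))
for q in blobs(c,"green",3000): print("mat",q.reshape(-1,2).mean(0),rect(c,q,.004))
for q in blobs(c,"blue",60): print("bl",q.reshape(-1,2).mean(0),rect(c,q,.071))
c=np.load("pics/w_car.npy",allow_pickle=True).item()
for q in blobs(c,"blue",3000): print("car",rect(c,q,.03))
k=np.array([[230,153],[323,80],[388,175],[301,238]],np.float32).reshape(-1,1,2)
g=cv2.cvtColor(c["image"],cv2.COLOR_RGB2GRAY)
k=cv2.cornerSubPix(g,k,(4,4),(-1,-1),(3,40,.01)).reshape(-1,2); P=onplane(c,k,.03)[:,:2]
print(k.round(1).tolist(),P.round(4).tolist(),[np.linalg.norm(P[i]-P[(i+1)%4]).round(4) for i in range(4)],P.mean(0))
print("wells",onplane(c,[[270.5,158.5],[317,123.5]],.03)[:,:2].round(4).tolist(),"balls",onplane(c,[[305,204],[351,171.5]],.039)[:,:2].round(4).tolist())
E
```

```text
[[268.5, 95.4000015258789], [383.79998779296875, 92.9000015258789], [381.29998779296875, 240.1999969482422], [278.0, 242.6999969482422]] [[0.5952, 0.0583], [0.6388, -0.0453], [0.4966, -0.1079], [0.4515, -0.0025]] [np.float64(0.1124), np.float64(0.1554), np.float64(0.1147), np.float64(0.156)]
lid c [ 0.54552317 -0.02433316] yaw 0.40743928066775015
fin ((600.1023559570312, -0.7424964904785156), (29.107595443725586, 9.210211753845215), 22.209394454956055) expected [ 6.00611479e-01 -5.57584778e-04]
mat [ 85.70681818 269.51818182] ((279.8506164550781, 205.47726440429688), (186.58712768554688, 147.99362182617188), 13.264700889587402)
mat [509.86391753 205.3814433 ] ((567.7470703125, -256.3822937011719), (187.45774841308594, 148.48507690429688), 10.120285987854004)
bl [329.88461538 252.34615385] ((468.67803955078125, -57.469566345214844), (19.77372169494629, 62.855552673339844), 23.01274871826172)
bl [86.09306261 99.3536379 ] ((534.3665161132812, 228.43209838867188), (121.11731719970703, 123.17195892333984), 58.4072380065918)
car ((522.0581665039062, 263.6084899902344), (128.2030487060547, 128.32611083984375), 58.3937873840332)
[[228.8000030517578, 152.6999969482422], [321.5, 78.5999984741211], [388.3999938964844, 171.89999389648438], [300.0, 238.6999969482422]] [[0.5005, 0.3524], [0.6105, 0.2851], [0.5462, 0.1782], [0.4328, 0.2426]] [np.float64(0.129), np.float64(0.1247), np.float64(0.1304), np.float64(0.129)] [0.52247866 0.26456883]
wells [[0.5114, 0.3072], [0.5661, 0.2728]] balls [[0.4786, 0.253], [0.5324, 0.2192]]
```

```bash
cat > lid.py <<'E'
from h import *
psi=.400; C=np.array([.5453,-.0240,.048])
def tcp(psi,C,th):   # lid origin C
    return C+(R.from_euler('z',psi)*R.from_euler('y',-th)).apply([.06,0,.036])
def origin_tipped(th):  # lid origin when tipped about the rim edge
    A=R.from_euler('z',psi); piv=C+A.apply([-.075,0,.006])
    return piv+(A*R.from_euler('y',-th)).apply([.075,0,-.006])
def st(t): print(t,"t %.2f w %.4f g %.1f F"%(m.get_time(),m.get_width(),m.get_grip_force()),np.round(m.get_contact_force(),1),np.round(m.get_position(),4))
E
python3 - <<'E'
from lid import *
p=tcp(psi,C,0)
m.command_gripper(.05)
m.move_to(p+[0,0,.06],down(psi)); st("above")
m.servo_line(p,rate=.12); st("at fin")
m.command_gripper(0,70); st("grip")
if abs(m.get_width()-.01)<.004:
    for th in (.1,.2,.3):
        m.servo_line(tcp(psi,origin_tipped(th),th),down(psi,th),rate=.06); st(th)
    c=shot("side"); save(c,"pics/side1.png"); np.save("pics/side1.npy",c,allow_pickle=True)
    im=c["image"][140:260,230:400]; cv2.imwrite("pics/side1c.png",cv2.resize(im,None,fx=4,fy=4)[:,:,::-1])
E
```

```text
above t 5.51 w 0.0497 g 0.0 F [0.2 0.3 0.5] [ 0.6006 -0.0007  0.1444]
at fin t 6.16 w 0.0498 g 0.0 F [ 0.1 -0.8  0.7] [ 0.6011 -0.0008  0.0849]
grip t 6.60 w 0.0089 g 69.1 F [-0.8  0.1  5.3] [ 6.012e-01 -6.000e-04  8.490e-02]
0.1 t 6.98 w 0.0083 g 68.4 F [-1.5 -0.8  0.7] [ 0.5968 -0.0023  0.0975]
0.2 t 7.37 w 0.0086 g 68.5 F [-1.1 -0.6  2.1] [ 0.5924 -0.004   0.1101]
0.3 t 7.75 w 0.0086 g 68.7 F [-1.8 -0.2  3.4] [ 0.5868 -0.0063  0.1223]
```

View pics/side1c.png

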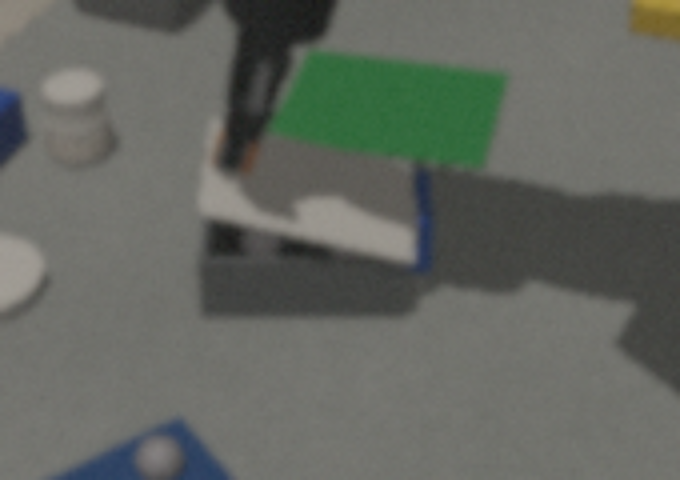

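The lid is tipped up on its keeper edge with the tongue still under the bar; the fingers hold the fin at crop (240,150). Next I draw it out and lay it on the mat.

```bash
python3 - <<'E'
from lid import *
th=.3; ex=(R.from_euler('z',psi)*R.from_euler('y',-th)).apply([1,0,0])
O=origin_tipped(th)+[0,0,.0005]; r=down(psi,th)
m.servo_line(tcp(psi,O+.032*ex,th),r,rate=.08); st("drawn")
O2=O+.036*ex+[0,0,.09]
m.servo_line(tcp(psi,O2,th),r,rate=.15); st("up")
pm=.1766; M=np.array([.5677,-.2564,.004])
m.move_to(tcp(pm,M+[0,0,.08],0),down(pm)); st("over mat")
c=shot("side"); save(c,"pics/side2.png"); np.save("pics/side2.npy",c,allow_pickle=True)
c=shot("wrist"); save(c,"pics/w2.png"); np.save("pics/w2.npy",c,allow_pickle=True)
E
```

```text
drawn t 8.35 w 0.0086 g 68.2 F [-0.8  0.1 -0.6] [0.6149 0.0058 0.1321]
up t 9.11 w 0.0084 g 68.2 F [-0.2 -0.2 -0.3] [0.6177 0.0069 0.2229]
over mat t 10.18 w 0.0088 g 68.2 F [ 0.1 -0.5 -1.9] [ 0.6269 -0.2448  0.1202]
```

View pics/w2.png

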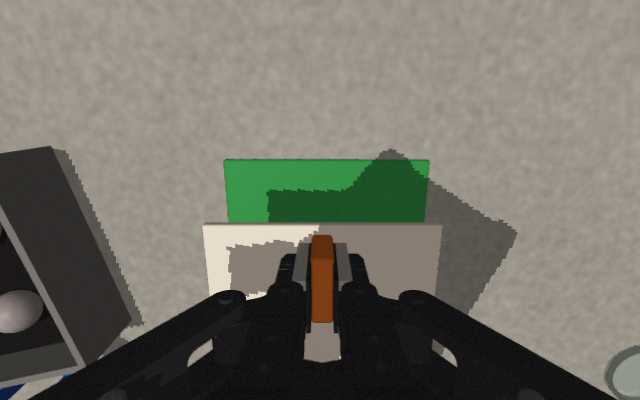

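The lid is held over the right mat, parallel to it, with its front edge at row 224 between columns 204 and 441. Next I compare this with the prediction, lower the lid and check contact.

```bash
python3 - <<'E'
from lid import *
c=np.load("pics/w2.npy",allow_pickle=True).item()
pm=.1766; M=np.array([.5677,-.2564,.004])
A=R.from_euler('z',pm)
print(project(c,M+[0,0,.08]+A.apply([[.079,.057,.011],[.079,-.057,.011]])).round(1))
m.servo_line(tcp(pm,M+[0,0,.012],0),rate=.15); st("near")
z=.012
f0=m.get_contact_force()[2]
while z>-.004:
    z-=.0015; m.servo_line(tcp(pm,M+[0,0,z],0),rate=.03); 
    f=m.get_contact_force()[2]
    if f-f0>3: break
st("down %.4f"%z)
E
```

```text
[[202.1 225.9]
 [447.5 225.8]]
near t 10.88 w 0.0085 g 68.2 F [ 0.8  0.5 -2.2] [ 0.6272 -0.2457  0.0524]
down 0.0000 t 12.88 w 0.0084 g 69.3 F [-1.8  0.1  6.7] [ 0.6269 -0.2459  0.0409]
```

```bash
python3 - <<'E'
from lid import *
m.command_gripper(.03,20); st("open")
m.command_gripper(.05)
p=m.get_position()
m.servo_line(np.array(p)+[0,0,.06],rate=.15)
tp=np.array([.5453,-.0240]); 
m.move_to([tp[0],tp[1],.25],down(psi)); st("over tub")
c=shot("wrist"); save(c,"pics/w3.png"); np.save("pics/w3.npy",c,allow_pickle=True)
E
```

```text
open t 13.22 w 0.0301 g 0.0 F [-0.6 -0.1 -0.8] [ 0.6268 -0.2458  0.0399]
over tub t 15.18 w 0.0501 g 0.0 F [ 1.1 -0.1 -0.1] [ 0.5455 -0.0246  0.2492]
```

View pics/w3.png

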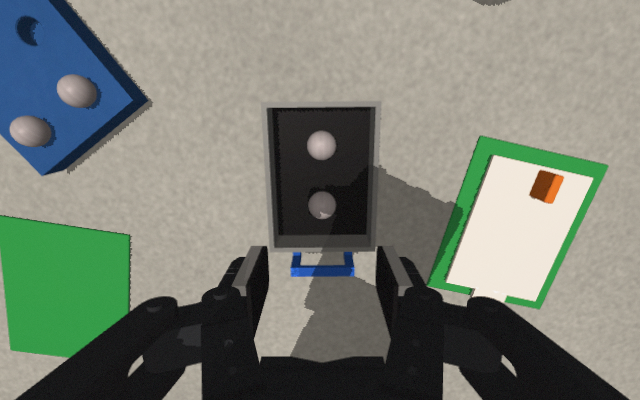

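The lid lies flat and fin up on the right mat, at around (520,228). The tub is open with balls at (321,145) and (321,205).

```bash
python3 - <<'E'
from meas import *
c=np.load("pics/w3.npy",allow_pickle=True).item()
# lid on mat
k=np.array([[491,155],[594,178],[446,286]],float); P=onplane(c,k,.015)[:,:2]
print("lid c",(P[1]+P[2])/2,"d",np.linalg.norm(P[0]-P[1]),np.linalg.norm(P[0]-P[2]),"yaw",np.arctan2(*(P[0]-P[2])[::-1]))
g=cv2.cvtColor(c["image"],cv2.COLOR_RGB2GRAY)
for (x,y) in [(321,145),(321,205)]:
    s=g[y-22:y+22,x-22:x+22]; _,M=cv2.threshold(s,0,255,cv2.THRESH_BINARY+cv2.THRESH_OTSU)
    q=max(cv2.findContours(M,0,1)[0],key=cv2.contourArea); (a,b),r=cv2.minEnclosingCircle(q)
    print((a+x-22,b+y-22),r,onplane(c,[[a+x-22,b+y-22]],.029)[0])
k=np.array([[264,103],[379,102],[373,247],[271,249]],np.float32).reshape(-1,1,2)
k=cv2.cornerSubPix(g,k,(4,4),(-1,-1),(3,40,.01)).reshape(-1,2);P=onplane(c,k,.054)[:,:2]
d=P[0]+P[1]-P[2]-P[3]; y=np.arctan2(d[1],d[0]); u=np.array([np.cos(y),np.sin(y)])
print("tub",P.mean(0),y,[np.linalg.norm(P[i]-P[(i+1)%4]).round(4) for i in range(4)],"pockets",P.mean(0)+.032*u,P.mean(0)-.032*u)
E
```

```text
lid c [ 0.56463037 -0.25705173] d 0.11646390092039671 0.16062770575601032 yaw 0.20389070167325482
(320.79587173461914, 144.9678897857666) 14.204264640808105 [ 0.57431312 -0.01167903  0.029     ]
(321.68858528137207, 205.0930519104004) 13.732257843017578 [ 0.51560677 -0.03733185  0.029     ]
tub [ 0.54685425 -0.02488942] 0.3928007197789438 [np.float64(0.1068), np.float64(0.1442), np.float64(0.1053), np.float64(0.1447)] pockets [ 0.57641715 -0.01264054] [ 0.51729135 -0.03713829]
```

```bash
cat > ball.py <<'E'
from lid import *
def pick(xy):
    m.command_gripper(.05,20)
    m.move_to([*xy,.12],down(psi))
    m.servo_line([*xy,.060],rate=.12); m.servo_line([*xy,.043],rate=.06); st("low")
    m.command_gripper(.0,45); st("grip")
    z0=m.get_position()[2]
    m.servo_line([*xy,.14],rate=.12); st("up"); return .029-z0
E
python3 - <<'E'
from ball import *
dz=pick([.5753,-.0122]); print(dz)
H=[.5116,.3076]
if .026<m.get_width()<.033:
    m.move_to([*H,.13],down(.234)); st("over well")
    c=shot("wrist"); save(c,"pics/w4.png"); np.save("pics/w4.npy",c,allow_pickle=True)
E
```

```text
low t 17.13 w 0.0498 g 0.0 F [-0.3  0.7  0.2] [ 0.575  -0.0122  0.0425]
grip t 17.47 w 0.0277 g 44.1 F [-1.5  4.4  2.7] [ 0.5752 -0.0118  0.0433]
up t 18.43 w 0.0273 g 44.3 F [ 0.6  0.4 -1.4] [ 0.5748 -0.0122  0.1394]
-0.014290570327764766
over well t 19.66 w 0.0273 g 44.4 F [-0.3 -0.4 -0.6] [0.5118 0.3068 0.1297]
```

View pics/w4.png

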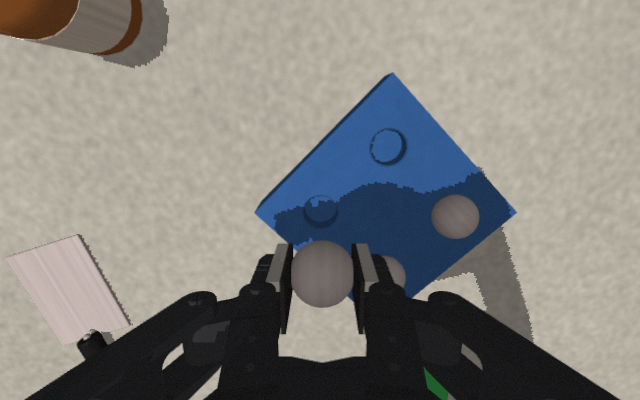

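The ball is held at (322,273). Wells are at (388,147) and (320,210). Next I check these and place it.

```bash
cat >> ball.py <<'E'
def place(xy):
    m.servo_line([*xy,.060],rate=.12)
    z=.060; f0=m.get_contact_force()[2]
    while z>.0515:
        z-=.001; m.servo_line([*xy,z],rate=.03)
        if m.get_contact_force()[2]-f0>3: break
    st("touch %.4f"%z)
    m.command_gripper(.036,20); m.command_gripper(.048); st("rel")
    m.servo_line([*xy,.13],rate=.12)
E
python3 - <<'E'
from ball import *
c=np.load("pics/w4.npy",allow_pickle=True).item()
print("wells",onplane(c,[[320.5,210],[388,147]],.03)[:,:2].round(4).tolist(),"ball",onplane(c,[[322,273.5]],.1297-.0143)[0])
E
```

```text
wells [[0.5134, 0.308], [0.5659, 0.2749]] ball [0.5117725  0.30673638 0.1154    ]
```

```bash
python3 - <<'E'
from ball import *
place([.5122,.3078])
dz=pick([.5165,-.0372]); print(dz)
if .026<m.get_width()<.033:
    m.move_to([.5661,.2743,.13],down(.234)); st("over well")
    c=shot("wrist"); save(c,"pics/w5.png"); np.save("pics/w5.npy",c,allow_pickle=True)
E
```

```text
touch 0.0530 t 22.19 w 0.0276 g 44.8 F [-1.3 -0.4  3.6] [0.5123 0.3079 0.0533]
rel t 22.72 w 0.0479 g 0.0 F [0.3 0.1 0.3] [0.5122 0.3078 0.0529]
low t 26.11 w 0.0501 g 0.0 F [-0.  -0.1  0.1] [ 0.5163 -0.0372  0.0427]
grip t 26.44 w 0.0272 g 44.1 F [-0.1  3.2  3.9] [ 0.5165 -0.037   0.0433]
up t 27.40 w 0.0275 g 44.3 F [ 0.5  0.3 -1.6] [ 0.516  -0.0372  0.1394]
-0.014279510782276631
over well t 28.60 w 0.0272 g 44.4 F [-0.3  0.6 -2.3] [0.5659 0.2733 0.1295]
```

View pics/w5.png

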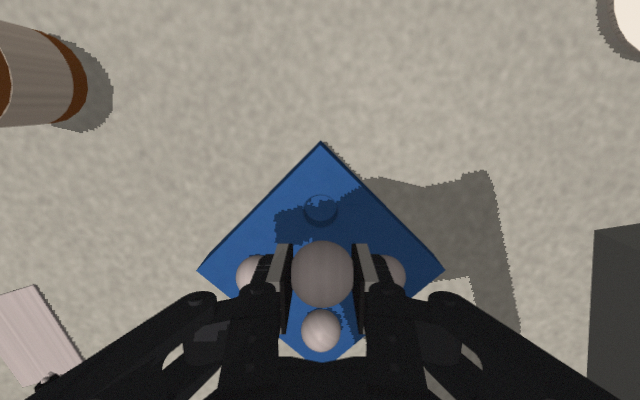

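The second ball is held at (322,273) over the last well (320,210). Ball a is seated at (250,272), and c and d are undisturbed.

```bash
python3 - <<'E'
from ball import *
c=np.load("pics/w5.npy",allow_pickle=True).item()
w=onplane(c,[[320.5,209.5]],.03)[0,:2]; print(w)
place((w+[.5661,.2743])/2 if np.linalg.norm(w-[.5661,.2743])<.004 else [.5661,.2743])
m.move_to([.47,.05,.33],down(.38)); st("end")
c=shot("wrist"); save(c,"pics/w6.png"); c=shot("scene")
save(c,"pics/scene6.png")
a=cv2.imread("pics/w6.png"); b=cv2.imread("pics/scene6.png")[130:330,190:510]
cv2.imwrite("pics/fin.png",np.vstack([cv2.resize(a,(480,300)),cv2.resize(b,(480,300))]))
E
```

```text
[0.56778302 0.27456955]
touch 0.0530 t 31.13 w 0.0273 g 44.8 F [-2.3 -0.6  4.8] [0.567  0.2745 0.0534]
rel t 31.66 w 0.0484 g 0.0 F [-0.4  0.   0.5] [0.5669 0.2744 0.0529]
end t 33.65 w 0.0480 g 0.0 F [-0.2  0.7 -1.6] [0.4702 0.0504 0.3292]
```

View pics/fin.png

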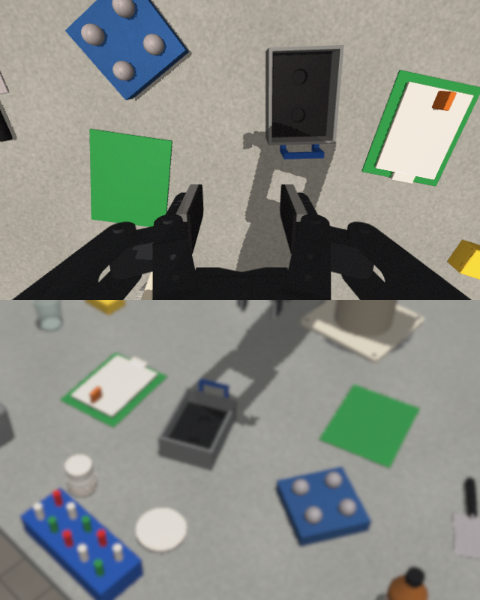

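All four balls sit in the carrier wells, the tub is empty, the lid lies flat and fin up on the right mat, and the bystanders are undisturbed.

```bash
python3 -c "
from rig import manip as m
print(m.sign_off())"
```

```text
the job is handed in; nothing more can be done
None
```

The job is done and handed in at about 34 s: the lid is flat and fin up within about 3 mm of the right-hand mat's centre, and both tub balls are in the carrier's two empty wells, with nothing else visibly moved.

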